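Take one sorting cup off the nested stack

TASK

Lift only the top cup off the stack of three nested blue cups and stand it upright in the empty black parts tray, flat on the tray's floor. The other two blue cups must stay nested and standing where they are, and the orange cups must not be disturbed.

Things in the scene. Friction and masses are not known exactly. Their poses are not given: they have to be found in the camera images.
- blue_top_center (a point): Centre (half-way up, on the upright axis) of the top one of three nested blue plastic cups. Each is round and 60 mm tall: the upper half is an open straight-walled collar, 62 mm across, 30 mm high, wall 2 mm; the lower half is a thick base narrowing from 53 to a flat 49 mm foot, hidden in the cup below. This point is level with the foot of the collar; the rim is 30 mm above it. About 60 g; z up.
- blue_middle_center (a point): Centre of the second blue cup, same shape, 30 mm lower. The top cup's base fills this cup with about 2 mm play, so the top collar stands on this cup's rim (the visible seam); fingers that reach below that seam also pinch this cup. A third blue cup stands under it. The blue stack is 120 mm tall, loose on the bench.
- orange_top_center (a point): Centre of the upper one of two nested orange cups of the same shape (stack 90 mm tall), a bystander standing loose on the bench.
- tray: Black sheet-metal parts tray, fixed to the bench, 190 mm (its x) by 118 mm (its y), rim 11 mm high, 2 mm thick floor and 2 mm walls; origin at the centre of its underside, on the bench top.
Things that resemble listed ones, but are neither listed nor needed, are in the scene too. What is shaped like the part that bears blue_top_center but turquoise is not meant.

How it is judged:
By the outcome, as a careful person would: the job done as asked, in the order asked, and still so for the second after the job is handed in, with the robot touching nothing.
It also fails if it takes over 38 s, if anything falls off the work surface, if the arm or the gripper's body presses on something with over 40 N, if the wrist force passes 120 N, or if a joint passes its speed limit or range.

ROBOT

A 7-joint arm with a two-finger parallel gripper is mounted at the origin on a cart in front of the work surface, level with it; the furniture and walls round the work are solid. World frame = base frame: x ahead of the robot, y to its left, z up, the work surface at z = 0. Lengths are in m, angles in rad, forces in N, time in s.
With the tool pointing down it reaches from about 0.425 to 1.025 m from the base axis. Payload 3.6 kg.
Tool frame: the origin (TCP) lies between the finger pads; the fingertips stand arm.nose_length ahead of it and the grasp point (between the pads) lies 8 mm behind it (arm.nose_length is the distance from the TCP to the fingertips, in m); z points along the fingers, x is the direction in which the jaws open and shut, and the axes are right-handed (so a half turn about z gives the same grasp; the last joint's range is limited). The gripper opens to 85 mm and grips with 20 to 120 N. Pads are 22 mm wide; open, the fingers measure 114 mm over their backs; the gripper's body (76 mm by 85 mm) begins 54 mm behind the grasp point. The pads swing forward as they close: fully open they stand 13 mm farther back than shut.
Start: joints at [-1.282, 0.591, 0.048, 1.609, -0.033, 0.943, -0.034], TCP at [0.271, 0.673, 0.242] pointing down, gripper open.
Joint ranges: [-2.69, 2.69], [-0.47, 2.24], [-1.27, 1.36], [0.19, 2.51], [-1.53, 4.68], [0.08, 2.07], [-3.09, 3.09]. Speed limits (rad/s): [2.57, 2.57, 3.14, 3.14, 3.14, 3.14, 3.14].

INTERFACE

Orientations are given as a 3x3 rotation matrix whose columns are the frame's x, y, z axes.
In Python, from rig import sensors, capture, arm gives the robot as it stands.
- The arm moves only by the tool send_rows, never from a script. Its argument "plan" is text: rows parted by semicolons, each of 5 numbers parted by spaces: the finger opening in m, from 0 to 0.0854, then the shift along the tool's x, y, z in m, then the turn about the tool's z in rad. In form: gripper dx dy dz spin; .... A call has 1 to 8 rows; each row shifts and turns the commanded pose from where the row before left it, along the tool's axes as they then stand; what a row does not reach is not made up. A row lasts 1/10 s, in which the tool goes at most 50 mm and 8.59 degrees, less where a joint would pass 70% of its speed; a pose out of reach is approached as far as the arm can. A call is refused whole if a number of a shift passes 0.05 or a number of a turn 0.15, either way. A call with a gripper value outside its range is refused whole. The fingers move at their own pace and stop on an object; "newtons" is the grip in N (left out, the last holds). Time passes only in rows, so rows that do not move let the fingers close. It gives the time, the measured TCP pose, the force and the opening at its end, in the units of the state.
- sensors.read_state(): the state, without advancing time (a new reading comes with each control period).
- capture(name): name is "scene" or "top"; returns a dict with "img" (420x560x3 uint8, red, green, blue), "depth" (420x560 float32, m along the optical axis (not along the pixel's ray), 0 where there is no reading), "fx", "fy", "cx", "cy" (pixels), "xyz" and "rotation" of the camera in the world. Camera axes: x right, y down, z forward; pixel columns grow to the right and rows downward; lengths in m; the calibration is good to about 2 mm. A picture is of the moment at which its call begins.
- arm.job_done(): hands the job in, once; it reports no verdict.
The state is a dict: "time_s": time; "joint_pos": joint angles; "joint_vel": joint speeds; "effort": joint torques, N m; "position": TCP position; "ee_rot": TCP orientation; "wrist_force": force on the tool from outside, world axes, zero at the start; "moment": the same for the moment, N m; "opening": finger opening in m.
Only numpy, scipy, OpenCV 4.12 (cv2) and the standard library are available. Lean on these libraries where they do the work, as an engineer would, in place of code of your own. Each camera call takes 0.05 s, during which the arm holds its last target.

## Working session

There is one attempt and no reset: what is moved stays moved. The work goes in short steps, Python scripts to look and compute and a tool call to move; the robot and the scene stay as the last step left them, time stands still between calls to the robot, and variables do not carry over. Pictures are saved under pics/ and viewed, and the job is handed in when it is done.

Besides the shell and the picture viewer there is one more tool, called as a command line: name --argument value ..., lists and objects as JSON in quotes. send_rows: Moves the arm, as the interface text tells. Its arguments: {"type":"object","properties":{"plan":{"type":"string"},"newtons":{"type":"number"}},"required":["plan"]}

```bash
mkdir -p pics; ls; python3 - <<'E'
from rig import sensors,capture,arm
import cv2,numpy as np
s=sensors.read_state()
for k in s: print(k,np.round(s[k],3).tolist())
print(arm.nose_length)
for n in ("scene","top"):
    c=capture(n); cv2.imwrite(f"pics/{n}0.png",c["img"][:,:,::-1]); np.savez(f"{n}0.npz",**c)
    print(n,c["fx"],c["fy"],c["cx"],c["cy"],c["xyz"],c["rotation"])
E
```

```text
pics
time_s 0.0
joint_pos [-1.281, 0.592, 0.048, 1.61, -0.033, 0.943, -0.034]
joint_vel [0.002, -0.001, 0.001, 0.0, 0.002, -0.001, 0.001]
effort [0.0, -54.868, 1.547, -19.813, 0.01, 0.009, 0.0]
position [0.271, 0.672, 0.241]
ee_rot [[0.373, 0.928, -0.001], [0.928, -0.373, -0.002], [-0.002, 0.0, -1.0]]
wrist_force [0.287, -0.284, -1.109]
moment [-0.009, 0.01, 0.072]
opening 0.086
0.011
scene 469.77633476642166 469.77633476642166 279.40825962340045 211.79891041805254 [ 0.14907571 -0.68731457  0.48742028] [[ 0.88903029 -0.2145217   0.40448187]
 [-0.45783829 -0.41067267  0.78849988]
 [-0.00304068 -0.88618756 -0.46331669]]
top 413.2860233919578 413.2860233919578 277.3975521977738 208.24367363618066 [ 0.37817868 -0.01743762  0.91248917] [[-0.00605725 -0.99258171  0.12142837]
 [-0.99983093  0.00390329 -0.01796855]
 [ 0.01736129 -0.12151668 -0.99243755]]
```

View pics/scene0.png

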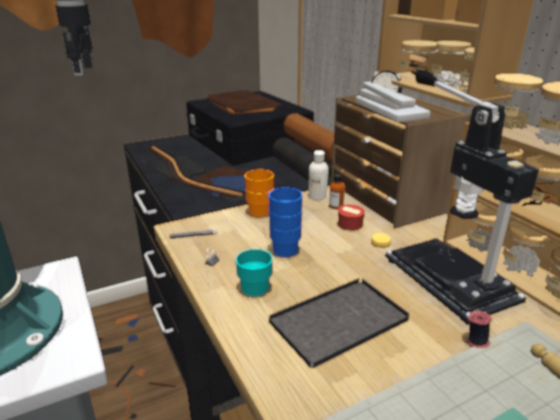

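View pics/top0.png

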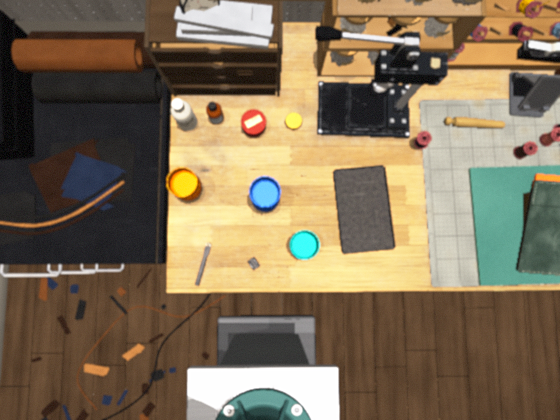

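Candidates (top image): blue stack (265,194), scene (286,222), is three collars tall and dark blue, so I choose it. The turquoise single cup (304,245) is a look-alike and not meant. The orange stack (184,184) is a bystander. The tray is at (364,209), while the black device base at (364,108) is not the tray.

```bash
cat > h.py <<'E'
import numpy as np,cv2
def cloud(c):
    d=c["depth"];v,u=np.mgrid[:d.shape[0],:d.shape[1]]
    P=np.stack([(u-c["cx"])/c["fx"]*d,(v-c["cy"])/c["fy"]*d,d],-1)
    return P@np.array(c["rotation"]).T+np.array(c["xyz"])
def circ(p):
    A=np.c_[2*p[:,:2],np.ones(len(p))];s=np.linalg.lstsq(A,(p[:,:2]**2).sum(1),rcond=None)[0]
    return s[:2],np.sqrt(s[2]+s[0]**2+s[1]**2)
E
python3 - <<'E'
from h import *
cs={n:dict(np.load(n+"0.npz")) for n in("scene","top")}
for n,c in cs.items():
    P=cloud(c);hsv=cv2.cvtColor(c["img"],cv2.COLOR_RGB2HSV);H,S,V=cv2.split(hsv);ok=(c["depth"]>0)
    R={'blue':(105,125),'turq':(82,100),'orange':(8,22)}
    for k,(a,b) in R.items():
        m=ok&(H>=a)&(H<=b)&(S>150)&(P[...,0]>.3)&(P[...,0]<.8)&(P[...,1]>-.3)&(P[...,1]<.35)&(P[...,2]>.01)&(P[...,2]<.16)
        nl,l,st,_=cv2.connectedComponentsWithStats(m.astype(np.uint8));
        if nl<2: continue
        i=1+np.argmax(st[1:,4]);q=P[l==i];zt=np.percentile(q[:,2],98)
        r=q[q[:,2]>zt-.008]; print(n,k,st[i],"ztop",zt.round(4),"bbox mid",((r.min(0)+r.max(0))/2).round(4),(r.max(0)-r.min(0)).round(4))
        for lo in (zt-.028,):
            w=q[(q[:,2]>lo)&(q[:,2]<zt-.002)]; print("  circ",*circ(w), len(w))
    m=ok&(V<75)&(P[...,0]>.25)&(P[...,0]<.6)&(P[...,1]>-.35)&(P[...,1]<-.08)&(P[...,2]>-.01)&(P[...,2]<.03)
    nl,l,st,_=cv2.connectedComponentsWithStats(m.astype(np.uint8));i=1+np.argmax(st[1:,4]);q=P[l==i]
    print(n,"tray",st[i],cv2.minAreaRect(q[:,:2].astype(np.float32)*1000),"z",np.percentile(q[:,2],[2,50,98]).round(4))
    m=ok&(P[...,0]>.4)&(P[...,0]<.6)&(abs(P[...,1]+.05)<.04);print("table z",np.median(P[m][:,2]))
a=cs["scene"]["img"][130:310,200:320,::-1];cv2.imwrite("pics/crop.png",cv2.resize(a,None,fx=3,fy=3,interpolation=2))
E
```

```text
scene blue [ 270  187   31   67 1801] ztop 0.1206 bbox mid [ 0.5102 -0.0067  0.1176] [0.0611 0.0636 0.0099]
  circ [ 0.51027945 -0.00675811] 0.029871808144105998 685
scene turq [ 237  250   34   43 1182] ztop 0.0609 bbox mid [ 0.4076 -0.0887  0.0579] [0.0608 0.0634 0.01  ]
  circ [ 0.40854925 -0.08826165] 0.02972671290547727 810
scene orange [ 245  169   29   45 1014] ztop 0.0912 bbox mid [0.5355 0.1613 0.0879] [0.062  0.066  0.0093]
  circ [0.53509925 0.16094185] 0.029937527025240315 508
scene tray [314 281  94  85 539] ((518.3629150390625, -263.32733154296875), (214.56182861328125, 91.28809356689453), 36.041683197021484) z [0.002  0.0068 0.0117]
table z 0.020976472566016202
top blue [250 178  30  33 307] ztop 0.1212 bbox mid [ 0.5057 -0.0058  0.1175] [0.0556 0.0546 0.0087]
  circ [ 0.5076162  -0.00717648] 0.029386067490928983 135
top turq [290 231  29  28 622] ztop 0.0603 bbox mid [ 0.4043 -0.0876  0.0576] [0.0495 0.0587 0.0097]
  circ [ 0.40817024 -0.08944662] 0.02546810819145393 112
top orange [ 92  54  51  19 752] ztop 0.0974 bbox mid [0.7931 0.3066 0.0948] [0.0137 0.0866 0.011 ]
  circ [0.79048058 0.30539169] 0.026526730455082276 598
top tray [390 218   2  14  15] ((452.2947082519531, -284.7027893066406), (29.104280471801758, 1.7752362489700317), 3.612764596939087) z [-0.0003  0.0018  0.0044]
table z 0.00039307647930064693
```

View pics/crop.png

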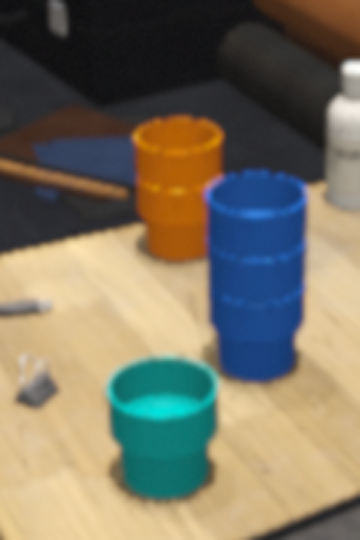

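The crop confirms it: a blue stack with two seams and a rim at about z=0.120, in front of the orange stack, and a separate single turquoise cup. Next I measure the tray.

```bash
python3 - <<'E'
from h import *
for n,box in (("top",(325,155,405,262)),("scene",(262,275,415,368))):
    c=dict(np.load(n+"0.npz"));P=cloud(c);V=c["img"].max(2)
    m=np.zeros(V.shape,bool);m[box[1]:box[3],box[0]:box[2]]=1
    m&=(V<95)&(c["depth"]>0)
    nl,l,st,_=cv2.connectedComponentsWithStats(m.astype(np.uint8));i=1+np.argmax(st[1:,4]);q=P[l==i]
    q=q[(q[:,2]<.02)&(q[:,2]>-.005)]
    print(n,st[i],cv2.minAreaRect(q[:,:2].astype(np.float32)*1000),"z",np.percentile(q[:,2],[2,20,50,80,98]).round(4), np.median(P[...,2][(P[...,0]>.4)&(P[...,0]<.45)&(abs(P[...,1]+.0)<.03)]))
    # pixel rectangle lifted to rim plane z=.011
    cnt=cv2.findContours((l==i).astype(np.uint8),0,1)[0];h=max(cnt,key=len)[:,0]
    ray=np.c_[(h[:,0]-c["cx"])/c["fx"],(h[:,1]-c["cy"])/c["fy"],np.ones(len(h))]@c["rotation"].T
    w=c["xyz"]+ray*((.009-c["xyz"][2])/ray[:,2])[:,None]
    print("  rim",cv2.minAreaRect(w[:,:2].astype(np.float32)*1000))
    # obstacles map near
for n in ("top",):
    c=dict(np.load(n+"0.npz"));P=cloud(c)
    m=(P[...,2]>.05)&(P[...,2]<.5)&(P[...,0]>.3)&(P[...,0]<.9)&(P[...,1]>-.5)&(P[...,1]<.5)
    nl,l,st,_=cv2.connectedComponentsWithStats(m.astype(np.uint8))
    for i in range(1,nl):
        if st[i,4]>30:
            q=P[l==i];print(st[i],q.min(0).round(3),q.max(0).round(3))
E
```

```text
top [334 170  14  83 210] ((484.1454772949219, -177.04397583007812), (184.2135009765625, 22.948326110839844), 4.900000095367432) z [-0.0021  0.0005  0.0024  0.0109  0.0134] 3.918928230289831e-05
  rim ((483.4093017578125, -176.26914978027344), (182.90574645996094, 20.93610954284668), 4.637191295623779)
scene [313 281  95  86 764] ((516.8434448242188, -262.44378662109375), (216.26998901367188, 93.46864318847656), 35.16789245605469) z [0.0016 0.0038 0.0068 0.0104 0.0129] 0.001397567764388985
  rim ((514.66015625, -266.0657653808594), (216.9969024658203, 91.81122589111328), 35.21626281738281)
[  144     0   395   111 24299] [ 0.684 -0.5    0.05 ] [0.883 0.204 0.337]
[  18   39  124   34 3909] [0.777 0.262 0.05 ] [0.843 0.5   0.102]
[171  99  23  26 426] [0.666 0.147 0.05 ] [0.708 0.189 0.115]
[206 102  16  16 194] [0.681 0.087 0.051] [0.713 0.12  0.081]
[167 167  34  33 846] [0.503 0.13  0.051] [0.564 0.19  0.092]
[249 176  32  36 885] [ 0.478 -0.037  0.05 ] [0.539 0.023 0.123]
[290 230  30  30 111] [ 0.377 -0.118  0.051] [ 0.437 -0.058  0.063]
```

```bash
python3 - <<'E'
from h import *
for n,box in (("top",(322,150,408,268)),("scene",(255,270,420,372))):
    c=dict(np.load(n+"0.npz"));P=cloud(c);I=c["img"].astype(int);rb=I[...,0]-I[...,2]
    m=np.zeros(rb.shape,bool);m[box[1]:box[3],box[0]:box[2]]=1
    print(I[210,365],I[210,320],I[320,340])
    m&=(rb<30)&(I.max(2)<140)
    m=cv2.morphologyEx(m.astype(np.uint8),cv2.MORPH_OPEN,np.ones((3,3)))
    nl,l,st,_=cv2.connectedComponentsWithStats(m);i=1+np.argmax(st[1:,4])
    cnt=cv2.findContours((l==i).astype(np.uint8),0,1)[0];h=max(cnt,key=len)[:,0]
    ray=np.c_[(h[:,0]-c["cx"])/c["fx"],(h[:,1]-c["cy"])/c["fy"],np.ones(len(h))]@c["rotation"].T
    w=c["xyz"]+ray*((.011-c["xyz"][2])/ray[:,2])[:,None]
    print(n,st[i],"  rim",cv2.minAreaRect(w[:,:2].astype(np.float32)*1000))
    q=P[l==i];print(q.min(0).round(3),q.max(0).round(3),np.median(q[:,2]))
E
```

```text
[108  99  93] [245 211 140] [98 72 52]
top [ 334  166   60   87 4275]   rim ((487.334228515625, -222.93031311035156), (184.0730438232422, 115.11628723144531), 5.040774345397949)
[ 0.378 -0.289 -0.005] [ 0.585 -0.017  0.912] 0.0014852535875150563
[198 160 129] [201 175 134] [113 108 104]
scene [ 270  280  138   87 6565]   rim ((486.3169860839844, -227.74578857421875), (191.2957000732422, 120.53956604003906), 5.073086738586426)
[ 0.149 -0.687 -0.   ] [ 0.588 -0.158  0.487] 0.0027653369458659482
```

```bash
python3 - <<'E'
from h import *
c=dict(np.load("scene0.npz"));P=cloud(c)
T=np.array([.271,.6725]);m=(c["depth"]>0)&(np.hypot(P[...,0]-T[0],P[...,1]-T[1])<.1)&(P[...,2]>.15)&(P[...,2]<.5)
q=P[m];v,u=np.nonzero(m);print(len(q),u.min(),u.max(),v.min(),v.max())
X=np.array([.373,.928]);Y=np.array([.928,-.373])
for a in np.arange(.19,.36,.01):
    s=q[(q[:,2]>=a)&(q[:,2]<a+.01)]
    if len(s): print(round(a,2),len(s),((s[:,:2]-T)@X).min().round(3),((s[:,:2]-T)@X).max().round(3),((s[:,:2]-T)@Y).min().round(3),((s[:,:2]-T)@Y).max().round(3))
print(np.sort(q[:,2])[:15].round(4))
E
```

```text
1872 55 92 0 74
0.24 29 -0.056 0.047 -0.011 0.011
0.25 69 -0.06 0.049 -0.011 0.012
0.26 73 -0.062 0.049 -0.011 0.012
0.27 77 -0.06 0.047 -0.011 0.012
0.28 74 -0.07 0.058 -0.011 0.013
0.29 91 -0.078 0.071 -0.011 0.014
0.3 112 -0.078 0.07 -0.014 0.018
0.31 105 -0.075 0.069 -0.013 0.018
0.32 112 -0.078 0.068 -0.013 0.02
0.33 119 -0.075 0.067 -0.012 0.021
0.34 128 -0.072 0.069 -0.012 0.014
0.35 74 -0.041 0.028 -0.022 0.031
[0.2465 0.2467 0.2469 0.2471 0.2473 0.2474 0.2476 0.2476 0.2476 0.2477
 0.2479 0.248  0.2481 0.2484 0.2485]
```

send_rows --plan "0.085 -0.02 0.018 0 0;0.085 -0.034 0.03 0 0;0.085 -0.034 0.03 0 0;0.085 -0.034 0.03 0 0;0.085 -0.034 0.03 0 0;0.085 -0.034 0.03 0 0;0.085 -0.034 0.03 0 0;0.085 -0.034 0.03 0 0" --newtons 25

```text
time_s: 0.9
position: [0.3861, 0.346, 0.2421]
ee_rot: [[0.373, 0.928, -0.0], [0.928, -0.373, -0.0], [-0.0, -0.0, -1.0]]
wrist_force: [0.7, 0.3, 0.2]
opening: 0.0852
```

send_rows --plan "0.072 -0.035 0.03 0 0;0.072 -0.035 0.03 0 0;0.072 -0.035 0.03 0 0;0.072 -0.035 0.03 0 0;0.072 -0.035 0.03 0 0;0.072 -0.035 0.03 0 0;0.072 -0.035 0.03 0 0;0.072 -0.035 0.03 0 0"

```text
time_s: 1.7
position: [0.504, -0.0031, 0.2422]
ee_rot: [[0.373, 0.928, -0.0], [0.928, -0.373, 0.0], [-0.0, -0.0, -1.0]]
wrist_force: [0.2, 0.7, -0.2]
opening: 0.0717
```

```bash
cat > look.py <<'E'
import sys
from h import *
from rig import sensors,capture
tag=sys.argv[1];s=sensors.read_state();T=np.array(s["position"]);R=np.array(s["ee_rot"])
print(s["time_s"],T.round(4),R.round(3).tolist(),np.round(s["opening"],4),np.round(s["wrist_force"],2),np.round(s["joint_pos"],2))
for n in ("scene","top"):
    c=capture(n);np.savez(f"{n}_{tag}.npz",**c);cv2.imwrite(f"pics/{n}_{tag}.png",c["img"][:,:,::-1])
    P=cloud(c)
    I=c["img"];H,S,V=cv2.split(cv2.cvtColor(I,cv2.COLOR_RGB2HSV))
    fin=(c["depth"]>0)&(abs((P-T)@R[:,0])<.075)&(abs((P-T)@R[:,1])<.02)&(P[...,2]>T[2]-.02)&(P[...,2]<T[2]+.02)&~((S>150)&(V>60))
    q=(P[fin]-T)@R
    if n=="scene" and len(q):
        for nm,sg in (("-x",q[:,0]<0),("+x",q[:,0]>0)):
            if sg.any(): print("finger",nm,sg.sum(),"lowest tool z",np.sort(q[sg][:,2])[::-1][:6].round(4),"x",q[sg][:,0].min().round(3),q[sg][:,0].max().round(3),"y",q[sg][:,1].min().round(3),q[sg][:,1].max().round(3))
    for k,(a,b) in {'blue':(105,125),'turq':(82,100),'orange':(8,22)}.items():
        m=(c["depth"]>0)&(H>=a)&(H<=b)&(S>150)&(P[...,0]>.3)&(P[...,0]<.62)&(P[...,1]>-.3)&(P[...,1]<.25)&(P[...,2]>.008)&(P[...,2]<.4)
        nl,l,st,_=cv2.connectedComponentsWithStats(m.astype(np.uint8))
        for i in range(1,nl):
            if st[i,4]<60: continue
            q=P[l==i];zt=np.percentile(q[:,2],98);w=q[(q[:,2]>zt-.026)&(q[:,2]<zt-.002)];r=q[q[:,2]>zt-.008]
            print(n,k,st[i],"z",np.percentile(q[:,2],2).round(4),zt.round(4),"circ",circ(w)[0].round(4),round(circ(w)[1],4),"mid",((r.min(0)+r.max(0))/2).round(4)[:2])
E
python3 look.py a
```

```text
1.7 [ 0.504  -0.0031  0.2422] [[0.373, 0.928, -0.0], [0.928, -0.373, 0.0], [-0.0, -0.0, -1.0]] 0.0717 [ 0.16  0.73 -0.24] [-0.23  0.32  0.18  2.11 -0.09  0.72  1.2 ]
finger -x 167 lowest tool z [0.002  0.0015 0.0013 0.0012 0.0012 0.0009] x -0.054 -0.037 y -0.011 0.01
finger +x 41 lowest tool z [ 0.0001 -0.0005 -0.0008 -0.0018 -0.0023 -0.0026] x 0.035 0.044 y -0.011 -0.005
scene blue [ 270  187   31   67 1818] z 0.0118 0.121 circ [ 0.5102 -0.0068] 0.0298 mid [ 0.5102 -0.0069]
scene turq [ 237  249   35   45 1245] z 0.01 0.0608 circ [ 0.4086 -0.0882] 0.0298 mid [ 0.4083 -0.0882]
scene orange [ 245  169   29   46 1036] z 0.0112 0.0915 circ [0.535 0.161] 0.0298 mid [0.5346 0.1605]
top orange [167 167  33  34 388] z 0.0395 0.0912 circ [0.5331 0.1599] 0.0298 mid [0.5333 0.1602]
```

View pics/scene_a.png

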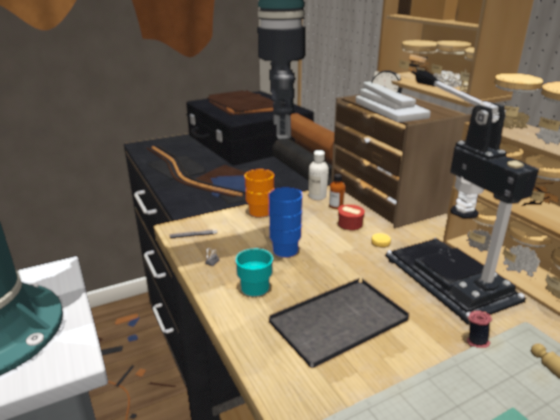

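The scene image shows the gripper right above the blue stack (fingers at about (283,130), stack at (286,222)). At 72 mm opening the tips stand about 2 mm ahead of the TCP, so about 4.5 mm is expected at 62 mm. I'll descend to TCP z≈0.103, keeping the tips above the seam at 0.090.

send_rows --plan "0.082 -0.0014 0.007 0 0;0.082 0 0 0.025 0;0.082 0 0 0.025 0;0.082 0 0 0.025 0;0.082 0 0 0.02 0;0.082 0 0 0.01 0;0.082 0 0 0.005 0;0.082 0 0 0 0"

```text
time_s: 2.6
position: [0.51, -0.0045, 0.1321]
ee_rot: [[0.372, 0.928, -0.001], [0.928, -0.372, 0.0], [0.0, -0.001, -1.0]]
wrist_force: [-1.0, 0.6, -0.3]
opening: 0.0818
```

```bash
python3 look.py b
```

```text
2.6 [ 0.51   -0.0045  0.1321] [[0.372, 0.928, -0.001], [0.928, -0.372, 0.0], [0.0, -0.001, -1.0]] 0.0818 [-1.02  0.61 -0.26] [-0.18  0.5   0.13  2.18 -0.14  0.47  1.25]
finger -x 113 lowest tool z [-0.0017 -0.0019 -0.0021 -0.0024 -0.0024 -0.0026] x -0.057 -0.04 y -0.011 0.012
finger +x 53 lowest tool z [0.0196 0.0182 0.016  0.0145 0.0134 0.0123] x 0.018 0.043 y -0.02 0.011
scene blue [ 270  188   31   67 1621] z 0.0114 0.1208 circ [ 0.5102 -0.0068] 0.0298 mid [ 0.5094 -0.0066]
scene turq [ 237  250   34   44 1239] z 0.0098 0.0608 circ [ 0.4086 -0.0882] 0.0298 mid [ 0.4082 -0.0873]
scene orange [ 245  169   29   46 1039] z 0.011 0.0917 circ [0.5351 0.1611] 0.0299 mid [0.535  0.1624]
top turq [305 231  14  20  96] z 0.0279 0.0525 circ [ 0.4133 -0.0982] 0.0165 mid [ 0.4157 -0.1049]
top orange [167 167  32  33 278] z 0.0593 0.0911 circ [0.5331 0.1599] 0.0297 mid [0.5334 0.1602]
```

send_rows --plan "0.082 -0.0023 0.001 0 0;0.082 0 0 0.01 0;0.082 0 0 0.01 0;0.082 0 0 0.006 0;0.082 0 0 0.003 0;0.082 0 0 0 0;0.082 0 0 0 0"

```text
time_s: 3.4
position: [0.5101, -0.0078, 0.1032]
ee_rot: [[0.374, 0.928, -0.0], [0.928, -0.374, -0.0], [-0.0, -0.0, -1.0]]
wrist_force: [1.0, 0.8, -0.5]
opening: 0.0823
```

```bash
python3 look.py c; python3 -c "
import cv2;a=cv2.imread('pics/scene_c.png')[130:310,200:360];cv2.imwrite('pics/crop_c.png',cv2.resize(a,None,fx=3.3,fy=3.3,interpolation=2))"
```

```text
3.4 [ 0.5101 -0.0078  0.1032] [[0.374, 0.928, -0.0], [0.928, -0.374, -0.0], [-0.0, -0.0, -1.0]] 0.0823 [ 0.95  0.75 -0.52] [-0.16  0.55  0.12  2.19 -0.15  0.41  1.27]
finger -x 147 lowest tool z [0.0124 0.0112 0.0109 0.0107 0.0104 0.0103] x -0.056 -0.024 y -0.011 0.015
finger +x 37 lowest tool z [ 0.0083  0.0053  0.0028  0.0015  0.0011 -0.0133] x 0.025 0.043 y -0.019 0.011
scene blue [ 270  188   31   67 1380] z 0.0109 0.1198 circ [ 0.5101 -0.0069] 0.0298 mid [ 0.5098 -0.0267]
scene turq [ 237  250   34   44 1247] z 0.0098 0.0607 circ [ 0.4086 -0.0882] 0.0297 mid [ 0.4084 -0.088 ]
scene orange [ 245  169   29   46 1041] z 0.0108 0.0912 circ [0.535  0.1611] 0.03 mid [0.5348 0.161 ]
top orange [167 167  22  16 132] z 0.0593 0.0906 circ [0.5345 0.1612] 0.0281 mid [0.5486 0.1691]
```

View pics/crop_c.png

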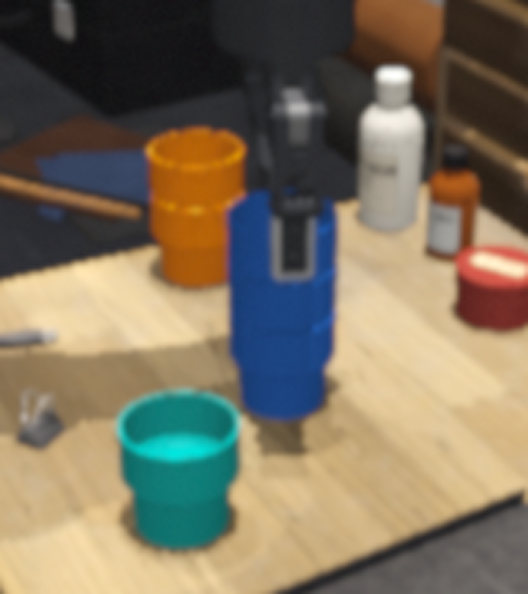

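The crop shows the near finger (295,245 in the crop) in front of the top collar, and nothing else is touched. Closing now.

send_rows --plan "0.07 0 0 0 0;0.066 0 0 0 0;0.063 0 0 0 0;0.061 0 0 0 0;0.058 0 0 0 0;0.055 0 0 0 0;0.055 0 0 0 0;0.055 0 0 0 0" --newtons 25

```text
time_s: 4.3
position: [0.5104, -0.0076, 0.1038]
ee_rot: [[0.373, 0.928, 0.001], [0.928, -0.373, 0.0], [0.0, 0.001, -1.0]]
wrist_force: [-1.2, 0.7, 4.8]
opening: 0.0608
```

```bash
python3 look.py d; python3 -c "
import cv2;a=cv2.imread('pics/scene_d.png')[130:310,200:360];cv2.imwrite('pics/crop_d.png',cv2.resize(a,None,fx=3.3,fy=3.3,interpolation=2))"
```

```text
4.3 [ 0.5104 -0.0076  0.1038] [[0.373, 0.928, 0.001], [0.928, -0.373, 0.0], [0.0, 0.001, -1.0]] 0.0608 [-1.16  0.72  4.81] [-0.16  0.55  0.12  2.19 -0.15  0.41  1.27]
finger -x 187 lowest tool z [0.0112 0.0112 0.0109 0.0105 0.0099 0.0093] x -0.046 -0.025 y -0.011 0.014
finger +x 28 lowest tool z [ 0.0076  0.0059  0.0039  0.0031  0.0018 -0.0006] x 0.019 0.033 y -0.019 0.02
scene blue [ 270  188   31   67 1380] z 0.0112 0.1191 circ [ 0.5097 -0.0082] 0.0298 mid [ 0.5099 -0.0073]
scene turq [ 237  250   34   44 1239] z 0.0104 0.0608 circ [ 0.4086 -0.0881] 0.0298 mid [ 0.4078 -0.0882]
scene orange [ 245  169   29   46 1044] z 0.0109 0.0913 circ [0.5351 0.1611] 0.0299 mid [0.5354 0.162 ]
top orange [167 167  21  16 138] z 0.0599 0.0912 circ [0.5343 0.1611] 0.0284 mid [0.5484 0.1703]
```

View pics/crop_d.png

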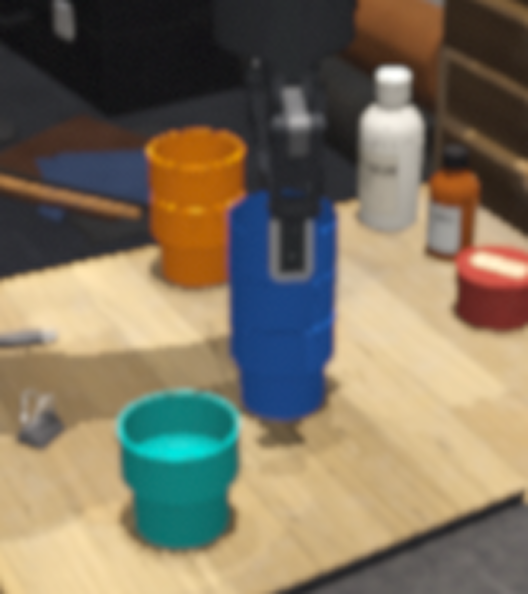

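send_rows --plan "0.055 0 0 -0.002 0;0.055 0 0 -0.003 0;0.055 0 0 -0.004 0;0.055 0 0 -0.005 0;0.055 0 0 -0.002 0;0.055 0 0 0 0"

```text
time_s: 5.0
position: [0.5103, -0.0077, 0.1198]
ee_rot: [[0.373, 0.928, 0.001], [0.928, -0.373, 0.0], [0.0, 0.001, -1.0]]
wrist_force: [-0.4, 0.3, -0.4]
opening: 0.0611
```

```bash
python3 look.py e; python3 -c "
import cv2;a=cv2.imread('pics/scene_e.png')[130:310,200:360];cv2.imwrite('pics/crop_e.png',cv2.resize(a,None,fx=3.3,fy=3.3,interpolation=2))"
```

```text
5.0 [ 0.5103 -0.0077  0.1198] [[0.373, 0.928, 0.001], [0.928, -0.373, 0.0], [0.0, 0.001, -1.0]] 0.0611 [-0.44  0.29 -0.4 ] [-0.17  0.52  0.13  2.18 -0.15  0.44  1.26]
finger -x 193 lowest tool z [0.011  0.0108 0.0107 0.0106 0.0103 0.01  ] x -0.046 -0.024 y -0.011 0.014
finger +x 24 lowest tool z [ 0.0073  0.0047  0.0029  0.0028  0.001  -0.0004] x 0.018 0.036 y -0.019 0.02
scene blue [ 270  180   33   75 1614] z 0.0113 0.1358 circ [ 0.5097 -0.0083] 0.0297 mid [ 0.5094 -0.0215]
scene turq [ 237  250   34   43 1238] z 0.0104 0.0607 circ [ 0.4086 -0.0882] 0.0297 mid [ 0.4083 -0.0882]
scene orange [ 245  169   29   46 1001] z 0.0108 0.0913 circ [0.5351 0.1613] 0.0298 mid [0.5354 0.1613]
top orange [167 167  33  26 253] z 0.0586 0.0915 circ [0.5333 0.1601] 0.0295 mid [0.538  0.1601]
```

View pics/crop_e.png

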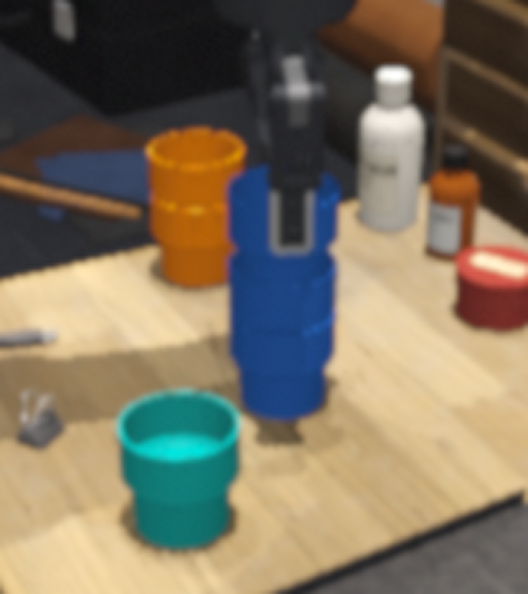

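The top cup alone has risen (rim 0.136) with the neck visible, and the lower two are unmoved. I continue lifting clear.

send_rows --plan "0.055 0 0 -0.005 0;0.055 0 0 -0.008 0;0.055 0 0 -0.01 0;0.055 0 0 -0.012 0;0.055 0 0 -0.015 0;0.055 0 0 -0.015 0;0.055 0 0 -0.005 0;0.055 0 0 0 0"

```text
time_s: 5.9
position: [0.5107, -0.0077, 0.1906]
ee_rot: [[0.373, 0.928, 0.003], [0.928, -0.373, 0.0], [0.001, 0.002, -1.0]]
wrist_force: [-0.0, -0.3, -0.7]
opening: 0.061
```

```bash
python3 look.py f
```

```text
5.9 [ 0.5107 -0.0077  0.1906] [[0.373, 0.928, 0.003], [0.928, -0.373, 0.0], [0.001, 0.002, -1.0]] 0.061 [-0.02 -0.34 -0.65] [-0.2   0.4   0.16  2.14 -0.11  0.6   1.23]
finger -x 209 lowest tool z [0.01   0.0097 0.0096 0.0094 0.0091 0.009 ] x -0.047 -0.025 y -0.011 0.015
finger +x 15 lowest tool z [ 0.0029  0.0008 -0.001  -0.0029 -0.0053 -0.006 ] x 0.027 0.035 y -0.011 -0.006
scene blue [268 144  36  42 862] z 0.1501 0.2077 circ [ 0.5101 -0.0083] 0.0299 mid [ 0.5098 -0.0065]
scene blue [ 270  204   31   51 1317] z 0.0108 0.0906 circ [ 0.5102 -0.0068] 0.0298 mid [ 0.5093 -0.0073]
scene turq [ 237  250   34   44 1241] z 0.0102 0.0607 circ [ 0.4087 -0.0882] 0.0298 mid [ 0.4082 -0.0883]
scene orange [ 245  169   29   46 1094] z 0.0114 0.0911 circ [0.5351 0.1612] 0.0299 mid [0.5347 0.1623]
top turq [309 232  10  24 148] z 0.0277 0.0519 circ [ 0.4092 -0.1017] 0.015 mid [ 0.4147 -0.1082]
top orange [167 167  33  34 364] z 0.0419 0.0912 circ [0.5331 0.1599] 0.0298 mid [0.5333 0.1599]
```

View pics/scene_f.png

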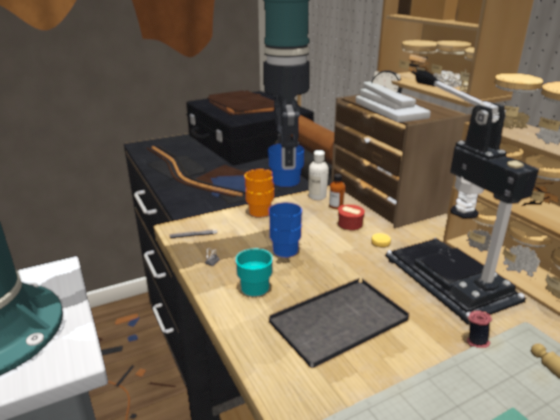

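The image shows the lifted cup at (286,165), clear of the standing two-cup stack (286,230). Now I carry it over the tray.

send_rows --plan "0.055 -0.015 0.0045 0 0;0.055 -0.03 0.0085 0 0;0.055 -0.03 0.0085 0 0;0.055 -0.03 0.0085 0 0;0.055 -0.03 0.0085 0 0;0.055 -0.03 0.0085 0 0;0.055 -0.03 0.0085 0 0;0.055 -0.016 0.0045 0 0"

```text
time_s: 6.8
position: [0.4856, -0.229, 0.1886]
ee_rot: [[0.377, 0.926, -0.002], [0.926, -0.377, -0.001], [-0.001, -0.001, -1.0]]
wrist_force: [-0.1, 1.0, -0.8]
opening: 0.0606
```

send_rows --plan "0.055 0 0 0.01 0;0.055 0 0 0.02 0;0.055 0 0 0.025 0;0.055 0 0 0.025 0;0.055 0 0 0.025 0;0.055 0 0 0.015 0;0.055 0 0 0.005 0;0.055 0 0 0 0"

```text
time_s: 7.6
position: [0.4862, -0.2243, 0.063]
ee_rot: [[0.372, 0.928, -0.003], [0.928, -0.372, 0.002], [0.001, -0.003, -1.0]]
wrist_force: [-0.6, -0.0, -0.1]
opening: 0.061
```

```bash
python3 look.py g
```

```text
7.6 [ 0.4862 -0.2243  0.063 ] [[0.372, 0.928, -0.003], [0.928, -0.372, 0.002], [0.001, -0.003, -1.0]] 0.061 [-0.61 -0.01 -0.05] [ 0.28  0.64  0.1   2.15 -0.17  0.36  1.71]
finger -x 246 lowest tool z [0.0199 0.0192 0.0186 0.0181 0.0179 0.0177] x -0.046 -0.016 y -0.011 0.02
finger +x 35 lowest tool z [0.0129 0.0124 0.0122 0.0121 0.0115 0.009 ] x 0.012 0.033 y -0.02 0.003
scene blue [ 270  204   31   51 1311] z 0.011 0.0905 circ [ 0.5103 -0.0067] 0.0298 mid [ 0.5098 -0.0072]
scene blue [319 268  35  54 956] z 0.0217 0.0796 circ [ 0.4854 -0.2245] 0.0296 mid [ 0.4769 -0.22  ]
scene turq [ 237  250   34   44 1202] z 0.0105 0.0608 circ [ 0.4087 -0.0883] 0.0297 mid [ 0.4083 -0.0884]
scene orange [ 245  169   29   46 1105] z 0.0112 0.0913 circ [0.5351 0.161 ] 0.0299 mid [0.535  0.1611]
top blue [251 180  28  31 241] z 0.058 0.0915 circ [ 0.5078 -0.0073] 0.0295 mid [ 0.5066 -0.0065]
top blue [355 204  26  18 278] z 0.0474 0.1884 circ [ 0.473  -0.2127] 0.0196 mid [ 0.4587 -0.2028]
top turq [290 231  29  28 626] z 0.0264 0.0591 circ [ 0.4072 -0.0896] 0.0275 mid [ 0.4075 -0.0876]
top orange [167 167  35  34 455] z 0.0376 0.0913 circ [0.5331 0.1599] 0.0297 mid [0.5333 0.1598]
```

View pics/scene_g.png

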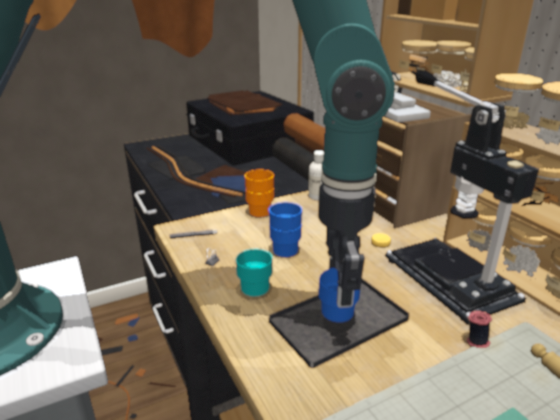

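The cup is centred over the tray at (338,297), foot about 17 mm above the floor. I lower slowly and watch the force.

send_rows --plan "0.055 0 0 0.006 0;0.055 0 0 0.006 0;0.055 0 0 0.002 0;0.055 0 0 0.001 0;0.055 0 0 0 0"

```text
time_s: 8.2
position: [0.4868, -0.2259, 0.0492]
ee_rot: [[0.374, 0.928, -0.0], [0.928, -0.374, 0.0], [-0.0, -0.0, -1.0]]
wrist_force: [-0.2, 0.0, -0.5]
opening: 0.061
```

send_rows --plan "0.055 0 0 0.0008 0;0.055 0 0 0 0"

```text
time_s: 8.4
position: [0.4869, -0.2259, 0.0485]
ee_rot: [[0.374, 0.928, 0.0], [0.928, -0.374, -0.0], [0.0, 0.0, -1.0]]
wrist_force: [-1.2, -0.6, -1.6]
opening: 0.0609
```

send_rows --plan "0.055 0 0 0.0008 0;0.055 0 0 0 0"

```text
time_s: 8.6
position: [0.4869, -0.2259, 0.0477]
ee_rot: [[0.373, 0.928, -0.0], [0.928, -0.373, 0.0], [0.0, -0.0, -1.0]]
wrist_force: [-0.8, -0.7, -0.6]
opening: 0.0605
```

send_rows --plan "0.055 0 0 0.0008 0;0.055 0 0 0 0"

```text
time_s: 8.8
position: [0.4869, -0.2259, 0.0468]
ee_rot: [[0.373, 0.928, -0.0], [0.928, -0.373, 0.0], [0.0, -0.0, -1.0]]
wrist_force: [-0.4, 0.9, -0.8]
opening: 0.061
```

send_rows --plan "0.055 0 0 0.0008 0;0.055 0 0 0 0"

```text
time_s: 9.0
position: [0.4868, -0.2259, 0.046]
ee_rot: [[0.373, 0.928, -0.0], [0.928, -0.373, 0.0], [0.0, -0.0, -1.0]]
wrist_force: [-0.6, -0.7, 0.2]
opening: 0.0612
```

```bash
python3 look.py i
```

```text
9.0 [ 0.4868 -0.2259  0.046 ] [[0.373, 0.928, -0.0], [0.928, -0.373, 0.0], [0.0, -0.0, -1.0]] 0.0612 [-0.55 -0.73  0.15] [ 0.28  0.67  0.09  2.15 -0.18  0.33  1.71]
finger -x 228 lowest tool z [0.0197 0.0193 0.0178 0.0174 0.0173 0.0172] x -0.045 -0.019 y -0.011 0.018
finger +x 36 lowest tool z [ 0.0128  0.0127  0.0124  0.0114 -0.0115 -0.0132] x 0.011 0.036 y -0.02 0.001
scene blue [ 270  204   31   51 1327] z 0.0105 0.0906 circ [ 0.5101 -0.0068] 0.0296 mid [ 0.5096 -0.0073]
scene blue [319 277  40  52 939] z 0.0091 0.0631 circ [ 0.4863 -0.2262] 0.0299 mid [ 0.4771 -0.2394]
scene turq [ 237  250   34   44 1202] z 0.0099 0.061 circ [ 0.4086 -0.0882] 0.0298 mid [ 0.4083 -0.0884]
scene orange [ 245  169   29   46 1109] z 0.0108 0.0914 circ [0.5352 0.1611] 0.03 mid [0.5349 0.1608]
top blue [251 180  28  31 239] z 0.0582 0.0909 circ [ 0.5077 -0.0072] 0.0295 mid [ 0.5056 -0.0066]
top blue [354 205  25  17 253] z 0.0293 0.1719 circ [ 0.4876 -0.2285] 0.0401 mid [ 0.4594 -0.203 ]
top turq [290 231  29  28 622] z 0.0267 0.0595 circ [ 0.4075 -0.0894] 0.0275 mid [ 0.4075 -0.0877]
top orange [167 167  35  34 454] z 0.0356 0.0911 circ [0.5331 0.1599] 0.0298 mid [0.5335 0.1599]
```

send_rows --plan "0.055 0 0 0.0005 0;0.055 0 0 0 0"

```text
time_s: 9.3
position: [0.4869, -0.2259, 0.0457]
ee_rot: [[0.374, 0.928, 0.0], [0.928, -0.374, -0.0], [-0.0, 0.0, -1.0]]
wrist_force: [-0.4, -0.3, -1.0]
opening: 0.061
```

send_rows --plan "0.055 0 0 0.0005 0;0.055 0 0 0 0"

```text
time_s: 9.5
position: [0.4869, -0.2259, 0.0456]
ee_rot: [[0.374, 0.928, 0.0], [0.928, -0.374, 0.0], [0.0, 0.0, -1.0]]
wrist_force: [-0.7, -0.0, 4.8]
opening: 0.0611
```

Contact (4.8 N upward, descent stopped): the foot is on the tray floor. Releasing.

send_rows --plan "0.063 0 0 0 0;0.066 0 0 0 0;0.07 0 0 0 0;0.076 0 0 0 0;0.083 0 0 0 0;0.085 0 0 0 0;0.085 0 0 0 0"

```text
time_s: 10.2
position: [0.4869, -0.2259, 0.0451]
ee_rot: [[0.374, 0.928, -0.0], [0.928, -0.374, -0.0], [-0.0, -0.0, -1.0]]
wrist_force: [0.3, -0.5, 0.5]
opening: 0.0846
```

```bash
python3 look.py j|grep blue
```

```text
scene blue [ 270  204   31   51 1320] z 0.0104 0.0906 circ [ 0.5102 -0.0068] 0.0298 mid [ 0.51   -0.0067]
scene blue [319 277  36  52 931] z 0.0094 0.0629 circ [ 0.4862 -0.226 ] 0.0297 mid [ 0.4777 -0.2292]
top blue [251 181  28  30 240] z 0.0582 0.0908 circ [ 0.5078 -0.0074] 0.0295 mid [ 0.5068 -0.0064]
top blue [354 204  25  19 265] z 0.0292 0.1712 circ [ 0.4854 -0.2265] 0.037 mid [ 0.4607 -0.202 ]
```

send_rows --plan "0.085 0 0 -0.005 0;0.085 0 0 -0.01 0;0.085 0 0 -0.015 0;0.085 0 0 -0.02 0;0.085 0 0 -0.025 0;0.085 0 0 -0.03 0;0.085 0 0 -0.03 0;0.085 0 0 -0.015 0"

```text
time_s: 11.1
position: [0.4879, -0.2264, 0.1985]
ee_rot: [[0.374, 0.928, 0.004], [0.928, -0.374, -0.002], [0.0, 0.005, -1.0]]
wrist_force: [0.9, -0.1, -0.5]
opening: 0.0849
```

```bash
python3 look.py k
```

```text
11.1 [ 0.4879 -0.2264  0.1985] [[0.374, 0.928, 0.004], [0.928, -0.374, -0.002], [0.0, 0.005, -1.0]] 0.0849 [ 0.93 -0.1  -0.48] [ 0.22  0.42  0.18  2.08 -0.12  0.65  1.66]
finger -x 186 lowest tool z [-0.003  -0.0031 -0.0033 -0.0038 -0.0039 -0.0041] x -0.058 -0.042 y -0.011 0.012
finger +x 155 lowest tool z [-0.0022 -0.0031 -0.0032 -0.0034 -0.0037 -0.0043] x 0.04 0.048 y -0.011 0.01
scene blue [ 270  204   31   51 1318] z 0.011 0.0905 circ [ 0.5102 -0.0069] 0.0298 mid [ 0.5094 -0.0074]
scene blue [ 319  279   42   50 1664] z 0.0104 0.0628 circ [ 0.4863 -0.2262] 0.0298 mid [ 0.486  -0.2261]
scene turq [ 237  250   34   44 1203] z 0.0099 0.0608 circ [ 0.4086 -0.0882] 0.0298 mid [ 0.4081 -0.0883]
scene orange [ 245  169   29   46 1112] z 0.0107 0.0911 circ [0.5351 0.1611] 0.03 mid [0.5348 0.161 ]
top blue [251 181  28  30 230] z 0.0581 0.0911 circ [ 0.5078 -0.0074] 0.0295 mid [ 0.5067 -0.0064]
top blue [354 193  31  30 718] z 0.0288 0.0625 circ [ 0.4842 -0.2256] 0.0295 mid [ 0.4843 -0.2258]
top turq [290 231  29  28 635] z 0.0271 0.0595 circ [ 0.4074 -0.0902] 0.027 mid [ 0.4064 -0.0876]
top orange [167 167  35  34 452] z 0.0343 0.0916 circ [0.5331 0.1599] 0.0298 mid [0.5333 0.1601]
```

View pics/scene_k.png

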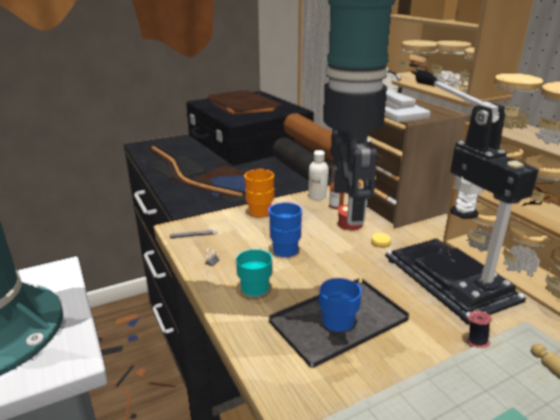

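The cup stands upright in the tray at (340,305), the two-cup stack (286,230) and orange stack (259,193) are unmoved, and the gripper is clear above. Handing in.

```bash
python3 -c "
from rig import arm;print(arm.job_done())"
```

```text
the job is handed in; nothing more can be done
None
```

I lifted only the top blue cup off the stack and stood it upright near the middle of the tray. The job was handed in at about 11 s, well under the 38 s limit.

- **Grip and placing:** I gripped the collar above the seam at 25 N and raised the cup straight up. I lowered it until the wrist felt about 5 N from the tray floor, then released it and backed the gripper off to about 0.2 m.
- **Placed cup:** its rim is at z ≈ 0.063 and its centre at (0.486, -0.226). An upright cup flat on the floor should read 0.062, so this agrees within calibration.
- **Other cups:** the two-cup blue stack is still at (0.510, -0.007) with its rim at 0.0905. The orange stack and the turquoise cup are also unchanged to within a fraction of a millimetre.
- **Disagreement:** the two cameras differ by about 2 mm in x, which is within the stated calibration. No check failed.

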